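# Set the analyser of a polarised-light stand to the red flag

### The arm

A 6-joint arm with a two-finger parallel gripper is mounted at the origin on the work surface. World frame = base frame: x ahead of the robot, y to its left, z up, the work surface at z = 0. Lengths are in m, angles in rad, forces in N, time in s.
With the tool pointing down it reaches from about 0.25 to 0.8 m from the base axis. Payload 8.5 kg.
Tool frame: the origin (TCP) lies on the mounting face of the last link; the fingertips stand 173 mm ahead of it and the grasp point (between the pads) lies 155 mm ahead of it; z points along the fingers, y is the line along which they close (so a half turn about z gives the same grasp; the last joint's range is limited). The gripper opens to 85 mm and grips with 20 to 120 N. Pads are 22 mm wide; open, the fingers measure 114 mm over their backs; the gripper's body (76 mm by 85 mm) begins 54 mm behind the grasp point. The pads swing forward as they close: fully open they stand 13 mm farther back than shut.
Start: joints at [1.149, 0.238, -0.013, 1.319, 0, 1.571], TCP at [0.215, 0.479, 0.405] pointing down, gripper open.
Joint ranges: [-2.66, 2.66], [-1.03, 1.9], [-1.14, 1.46], [-1.82, 2.27], [-1.45, 1.34], [-3.14, 3.14]. Speed limits (rad/s): [2.22, 2.22, 2.79, 3.14, 3.14, 3.14].

### API

Orientations are given as [roll, pitch, yaw] about the fixed x, y, z axes, in that order (R = Rz(yaw) Ry(pitch) Rx(roll)).
In Python, from station import sense, get_image, get_calibration, job_done gives the robot as it stands. The module is installed in compiled form; this text tells all that it offers.
- The arm moves only by the shell command python3 -m creep 'ROWS' [FORCE]. ROWS is JSON, a list of rows, each a list of 3 entries, a list of its own where there are three numbers: the turn, a rotation vector about the tool's x, y, z in degrees, then the shift along the tool's x, y, z in mm, then the closure in counts, from 0 (fully open) to 255 (shut). In form: [[[ax, ay, az], [tx, ty, tz], grip], ...]. A call has 1 to 5 rows; each row shifts and turns the commanded pose from where the row before left it, along the tool's axes as they then stand; what a row does not reach is not made up. A row lasts 1/8 s, in which the tool goes at most 62.5 mm and 10.7 degrees, less where a joint would pass 70% of its speed; a pose out of reach is approached as far as the arm can. A call with a gripper value outside its range is refused whole. The fingers move at their own pace and stop on an object; FORCE is the grip in N (left out, the last holds). Time passes only in rows, so rows that do not move let the fingers close. It gives the time, the measured TCP pose, the force, the opening and the grip force at its end, in the units of the state.
- sense(): the state, without advancing time (a new reading comes with each control period).
- get_image(name): name is "side" or "top"; returns the picture (384x512x3 uint8, red, green, blue); there is no depth.
- get_calibration(name): a dict with "fx", "fy", "cx", "cy" (pixels), "D" ([k1, k2, p1, p2, k3] as OpenCV has them; the pictures are not rectified), "extrinsics" (4x4, takes a point from camera to world coordinates). Camera axes: x right, y down, z forward; pixel columns grow to the right and rows downward; lengths in m; the calibration is good to about 2 mm. A picture is of the moment at which its call begins. get_calibration takes no time and is no camera call.
- job_done(): hands the job in; it is judged then, once.
The state is a dict: "time": time; "qpos": joint angles; "joint_vel": joint speeds; "effort": joint torques, N m; "position": TCP position; "orientation": TCP orientation; "contact_force": force on the tool from outside, world axes, zero at the start; "wrist_torque": the same for the moment, N m; "grip_width": finger opening in m; "grip_force": force on a finger pad.
Only numpy, scipy, OpenCV 4.12 (cv2) and the standard library are available. Lean on these libraries where they do the work, as an engineer would, in place of code of your own. Each camera call takes 0.05 s, during which the arm holds its last target. There are 200 camera calls.

### The job

On the polarised-light stand, push the blue knob of the analyser lever around with your fingertips until the white index line on the black ring points at the tip of the red setting flag, and leave it there. Push gently, without pinching the knob and without letting the line run a whole scale division (5 degrees) past the flag. Leave the flag, the glass on the stand and the things on the bench where they are.

Things in the scene. Friction and masses are not known exactly. Their poses are not given: they have to be found in the camera images.
- stand: polarised-light stand, fixed: white light box 250 x 190 x 43 mm, column at its far side (x = +125 mm, up to 164 mm) holding a level round housing, radius 82 mm, z 132 to 160 mm, topped by an aluminium scale ring (black tick every 5 degrees at the front). Origin on the bench under the ring's vertical axis; -x points to its front (the robot at yaw 0). Nothing is higher than 178 mm
- analyser: black turning ring (radius 62.5 mm) with dark filter, in the housing, plus its lever: bar 10 mm wide, z 143 to 150 mm, through a slot below the scale. Turns about the stand's axis, 0.9 rad either way from the front; friction about 2 N at the knob, stays where left. Origin = stand's origin; -x runs along lever and index line. Starts 25 to 80 degrees clockwise of the flag (seen from above)
- index (a point): outer end of the white index line on top of the black ring, 62.5 mm from the axis, z = 163 mm
- knob (a point): middle (z = 163.5 mm) of the upright blue finger knob on the lever's end, in line with the index line: 12 mm in diameter, z 149.5 to 177.5 mm, 110 mm from the ring's axis (28 mm outside the housing), on a 16 mm disc; free air below down to the light box. Push it anticlockwise seen from above (left to right for someone at the stand's front)
- flag_tip (a point): inward tip of the red setting flag clipped to the scale ring: 67 mm from the ring's axis, z = 162 mm. The flag is 10 mm wide and reaches out to 85 mm from the axis, top 164 mm. This point's axes turn with the flag: -x points radially outward. The flag slides along the ring if knocked; it must stay
- cover_glass: phone cover glass, 70 x 146 x 4 mm, clear with a black border, lying on the light box under the ring; origin under its centre. Bystander
- alcohol_bottle: glass alcohol dispenser, 72 mm across, 114 mm high, steel pump top; origin under its centre. Bystander
- board_holder: steel board holder with red jaws and a green circuit board, 75 x 130 x 26 mm, red screw knob at one end; origin under its centre. Bystander
- screwdriver: orange-handled screwdriver, 150 mm long, lying on the bench; origin under its middle. Bystander

How it is judged:
By the outcome, as a careful person would: the job done as asked, in the order asked, and still so for the second after the job is handed in, with the robot touching nothing.
It also fails if it takes over 45 s, if anything falls off the work surface, if the arm or the gripper's body presses on something with over 40 N, if the wrist force passes 120 N, or if a joint passes its speed limit or range.

## Working session

There is one attempt and no reset: what is moved stays moved. The work goes in short steps, Python scripts to look and compute and a shell command to move; the robot and the scene stay as the last step left them, time stands still between calls to the robot, and variables do not carry over. Pictures are saved under pics/ and viewed, at most 10 in all, crops included, and the job is handed in when it is done.

```bash
mkdir -p pics
python3 - <<'E'
from station import *
import cv2,numpy as np
for n in("top","side"):
    cv2.imwrite(f"pics/{n}0.png",cv2.cvtColor(get_image(n),cv2.COLOR_RGB2BGR))
    c=get_calibration(n);print(n,c["fx"],c["cx"],c["cy"],c["D"],np.round(c["extrinsics"],3).tolist())
s=sense();print(s["position"],s["orientation"],s["grip_width"])
E
```

```text
top 495.2825157821232 263.5245012161793 195.67561619261875 [-0.10034532  0.          0.          0.          0.        ] [[-0.022, -0.986, 0.163, 0.308], [-1.0, 0.023, 0.0, -0.005], [-0.004, -0.163, -0.987, 1.345], [0.0, 0.0, 0.0, 1.0]]
side 370.2925866707829 254.9641516082662 188.06251798023357 [-0.12217914  0.          0.          0.          0.        ] [[0.847, -0.412, 0.336, 0.158], [-0.532, -0.638, 0.557, -0.567], [-0.015, -0.65, -0.76, 0.899], [0.0, 0.0, 0.0, 1.0]]
[0.21487869 0.47886023 0.40415708] [-3.14036061e+00 -1.77662967e-05  2.71977030e+00] 0.08573091712049015
```

View pics/top0.png

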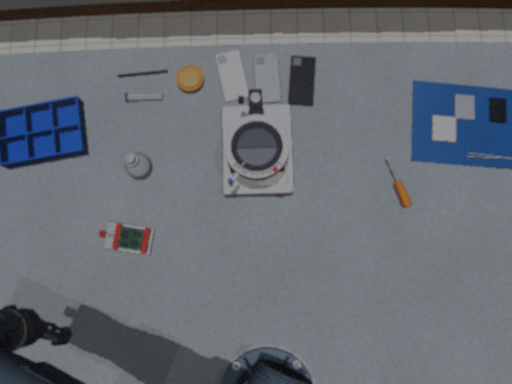

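View pics/side0.png

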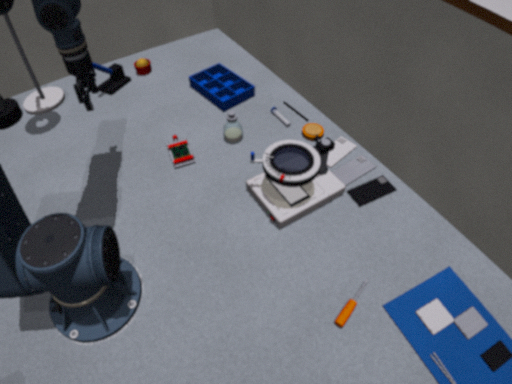

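Run:
```python
import cv2
a=cv2.imread("pics/top0.png")[100:200,215:300];b=cv2.imread("pics/side0.png")[130:225,240:350]
cv2.imwrite("pics/topc.png",cv2.resize(a,None,fx=6,fy=6,interpolation=cv2.INTER_CUBIC))
cv2.imwrite("pics/sidec.png",cv2.resize(b,None,fx=6,fy=6,interpolation=cv2.INTER_CUBIC))
```

```text
(no output)
```

View pics/topc.png

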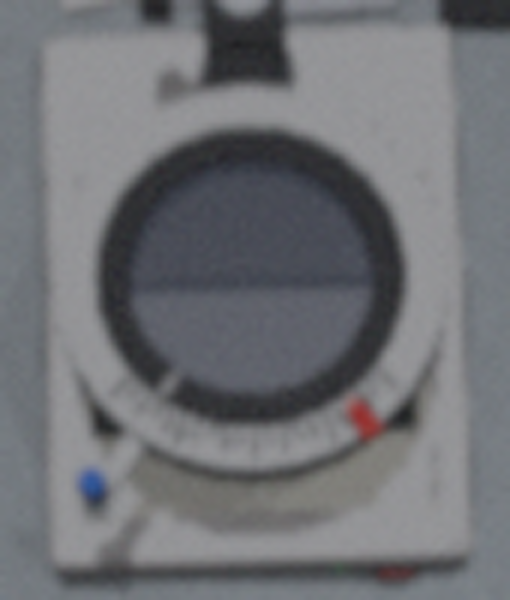

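View pics/sidec.png

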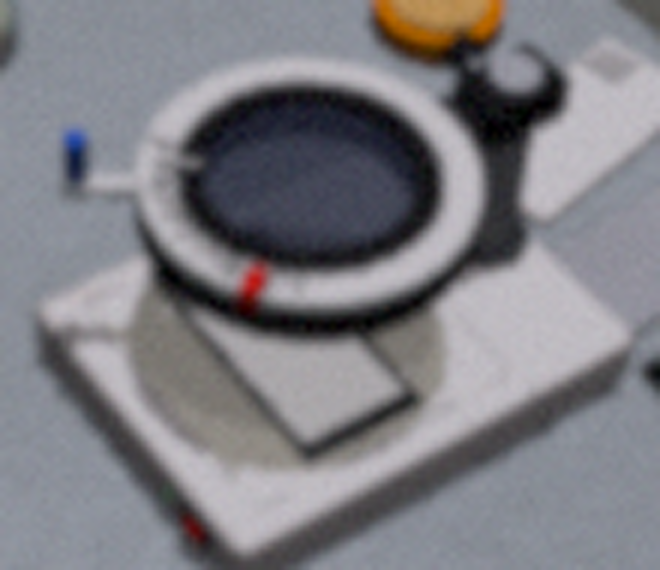

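```bash
cat > h.py <<'E'
import numpy as np,cv2
from station import *
def P(n,px,z):
    c=get_calibration(n);K=np.array([[c["fx"],0,c["cx"]],[0,c["fy"],c["cy"]],[0,0,1]])
    u=cv2.undistortPoints(np.array([[px]],float),K,np.array(c["D"]))[0,0];E=np.array(c["extrinsics"])
    d=E[:3,:3]@[u[0],u[1],1];o=E[:3,3];return o+d*(z-o[2])/d[2]
def ang(p,c): d=c-p;return np.degrees(np.arctan2(d[1],d[0]))  # lever direction angle: -x axis
def crop(name,fn,x0,y0,x1,y1,k):
    im=cv2.cvtColor(get_image(name),cv2.COLOR_RGB2BGR)
    cv2.imwrite(fn,cv2.resize(im[y0:y1,x0:x1],None,fx=k,fy=k,interpolation=cv2.INTER_CUBIC))
E
python3 - <<'E'
from h import *
def run(n,o,L):
    f=lambda p:((p[0]+.5)/6-.5+o[0],(p[1]+.5)/6-.5+o[1])
    E={k:P(n,f(p),z) for k,(p,z) in L.items()}
    ring=np.array([P(n,f(p),.162)[:2] for p in L2[n]])
    c=(np.mean(ring[:2],0)*1+np.mean(ring[2:],0))/2
    # circle fit
    A=np.c_[2*ring,np.ones(len(ring))];s=np.linalg.lstsq(A,(ring**2).sum(1),rcond=None)[0];c=s[:2]
    print(n,'c',c,'r',np.sqrt(s[2]+c@c))
    for k,v in E.items():print(k,v.round(4),'ang',ang(v[:2],c).round(1),'r',np.hypot(*(v[:2]-c)).round(4))
L2=dict(top=[(99,275),(405,275),(252,127),(252,424)],side=[(180,165),(440,180),(308,82),(312,268)])
run('top',(215,100),dict(idx=((163,396),.163),flag=((355,403),.163),flago=((376,435),.164),knob=((92,485),.1635),knobtop=((94,475),.1775)))
run('side',(240,130),dict(idx=((180,163),.163),flag=((258,266),.163),flago=((248,306),.164),knob=((75,157),.1635),knobtop=((75,137),.1775)))
E
```

```text
top c [0.62992886 0.00983372] r 0.0629652762176933
idx [0.5792 0.0471 0.163 ] ang -36.3 r 0.0629
flag [ 0.5744 -0.0311  0.163 ] ang 36.4 r 0.0689
flago [ 0.5607 -0.0392  0.164 ] ang 35.3 r 0.0848
knob [0.5428 0.0764 0.1635] ang -37.4 r 0.1096
knobtop [0.5441 0.0746 0.1775] ang -37.0 r 0.1075
side c [0.62835908 0.01171439] r 0.06133817993226483
idx [0.5797 0.0485 0.163 ] ang -37.1 r 0.061
flag [ 0.5727 -0.0254  0.163 ] ang 33.7 r 0.0669
flago [ 0.5546 -0.0435  0.164 ] ang 36.9 r 0.0921
knob [0.5402 0.0784 0.1635] ang -37.1 r 0.1106
knobtop [0.5399 0.0774 0.1775] ang -36.6 r 0.1102
```

```bash
python3 -m creep '[[[0,0,0],[-47,-20,0],255],[[0,0,0],[-47,-20,0],255],[[0,0,0],[-47,-20,0],255],[[0,0,0],[-47,-20,0],255],[[0,0,0],[-47,-20,0],255]]' 20 && python3 -m creep '[[[0,0,0],[-47,-20,0],255],[[0,0,0],[-47,-20,0],255],[[0,0,0],[-47,-20,0],255],[[0,0,0],[-47,-20,0],255],[[0,0,0],[-47,-20,0],255]]' && python3 -m creep '[[[0,0,10.3],[0,0,0],255],[[0,0,10.3],[0,0,0],255],[[0,0,10.3],[0,0,0],255],[[0,0,10.3],[0,0,0],255],[[0,0,10.3],[0,0,0],255]]' && python3 -m creep '[[[0,0,10.3],[0,0,0],255],[[0,0,10.3],[0,0,0],255],[[0,0,10.3],[0,0,0],255],[[0,0,10.3],[0,0,0],255],[[0,0,10.3],[0,0,0],255]]'
cat >> h.py <<'E'
from scipy.spatial.transform import Rotation as R
C=np.array([.630,.010])
def delta(a,g,zt,r=.110):
    s=sense();t=np.radians(a)
    p=C-r*np.array([np.cos(t),np.sin(t)])-(.017+g)*np.array([np.sin(t),-np.cos(t)])
    Rc=R.from_euler('xyz',s["orientation"]);Rt=R.from_euler('xyz',[np.pi,0,t+np.pi/2])
    print('turn',(Rc.inv()*Rt).as_rotvec(degrees=True).round(2),'shift mm',(Rc.inv().apply(np.r_[p,zt+.173]-s["position"])*1e3).round(1))
def st():
    s=sense();print(s["time"],s["position"].round(4),np.degrees(s["orientation"]).round(2),s["contact_force"].round(2),s["grip_width"])
E
python3 -c "
from h import *
st();delta(-37,.02,.156)"
```

```text
time: 0.72
position: [0.3892, 0.2901, 0.4045]
orientation: [-3.141, -0.0, 2.72]
contact_force: [0.6, 0.5, -0.2]
grip_width: 0.0002
grip_force: 0.0
time: 1.35
position: [0.5628, 0.1026, 0.4044]
orientation: [-3.141, -0.0, 2.72]
contact_force: [1.2, 1.6, 0.5]
grip_width: 0.0003
grip_force: 0.0
time: 1.98
position: [0.5618, 0.104, 0.4042]
orientation: [-3.141, 0.0, 1.815]
contact_force: [-0.8, -0.2, -0.3]
grip_width: -0.0001
grip_force: 0.0
time: 2.6
position: [0.5618, 0.1041, 0.4043]
orientation: [-3.141, 0.001, 0.916]
contact_force: [-0.3, -0.5, 0.6]
grip_width: 0.0002
grip_force: 0.0
2.6 [0.5618 0.1041 0.4043] [-1.7997e+02  5.0000e-02  5.2490e+01] [-0.27 -0.53  0.55] 0.00019351553940504638
turn [-0.03  0.05 -0.51] shift mm [ 3.   1.1 75.3]
```

Go down behind the knob and look before touching it.

```bash
python3 -m creep '[[[0,0,0],[3,1,25],255],[[0,0,0],[0,0,25],255],[[0,0,0],[0,0,15],255],[[0,0,0],[0,0,10],255],[[0,0,0],[0,0,0],255]]'
python3 - <<'E'
from h import *
st()
a=get_image("top")[110:200,205:290];b=get_image("side")[125:215,225:310]
im=np.hstack([cv2.resize(x,None,fx=4.6,fy=4.6,interpolation=cv2.INTER_CUBIC) for x in(a,b)])
cv2.imwrite("pics/near.png",im[:,:,::-1])
E
```

```text
time: 3.22
position: [0.5644, 0.1058, 0.3293]
orientation: [-3.141, 0.001, 0.922]
contact_force: [-0.1, -0.5, -0.1]
grip_width: -0.0002
grip_force: 0.0
3.225 [0.5644 0.1058 0.3293] [-1.7997e+02  4.0000e-02  5.2830e+01] [-0.09 -0.52 -0.05] -0.00019540412872635286
```

View pics/near.png

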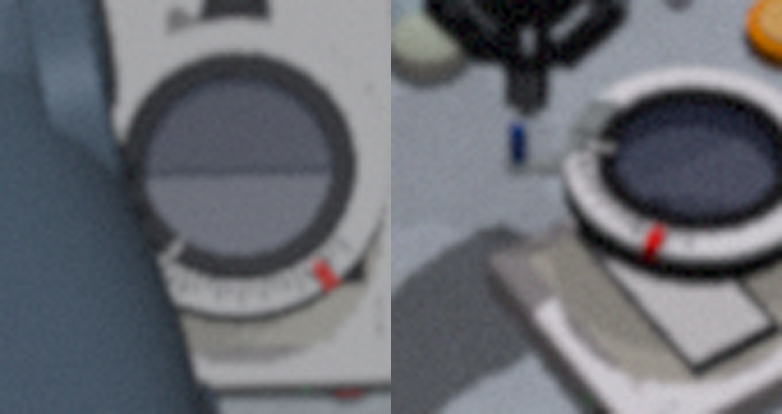

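```bash
python3 -m creep '[[[0,0,0],[-6,0,0],255],[[0,0,0],[-6,0,0],255],[[0,0,0],[-3,0,0],255],[[0,0,0],[-3,0,0],255],[[0,0,0],[-2,0,0],255]]'
python3 -m creep '[[[0,0,-2],[-3.8,-0.5,0],255],[[0,0,-2],[-3.8,-0.5,0],255],[[0,0,-2],[-3.8,-0.5,0],255],[[0,0,-2],[-3.8,-0.5,0],255],[[0,0,-2],[-3.8,-0.5,0],255]]'
python3 - <<'E'
from h import *
st();delta(-27,0,.156)
a=get_image("top")[110:200,205:290];b=get_image("side")[125:215,225:310]
im=np.hstack([cv2.resize(x,None,fx=4.6,fy=4.6,interpolation=cv2.INTER_CUBIC) for x in(a,b)])
cv2.imwrite("pics/n2.png",im[:,:,::-1])
E
```

```text
time: 3.95
position: [0.5523, 0.0897, 0.3297]
orientation: [3.142, 0.0, 0.922]
contact_force: [0.2, 0.5, 0.6]
grip_width: 0.0
grip_force: 0.0
time: 4.58
position: [0.54, 0.0756, 0.3297]
orientation: [3.142, -0.001, 1.098]
contact_force: [0.3, 2.3, -0.6]
grip_width: 0.0
grip_force: 1.1
4.575 [0.54   0.0756 0.3297] [ 1.800e+02 -5.000e-02  6.292e+01] [ 0.29  2.33 -0.63] 3.98299607168253e-05
turn [ 0.   -0.05 -0.08] shift mm [-0.6 -0.   0.7]
```

View pics/n2.png

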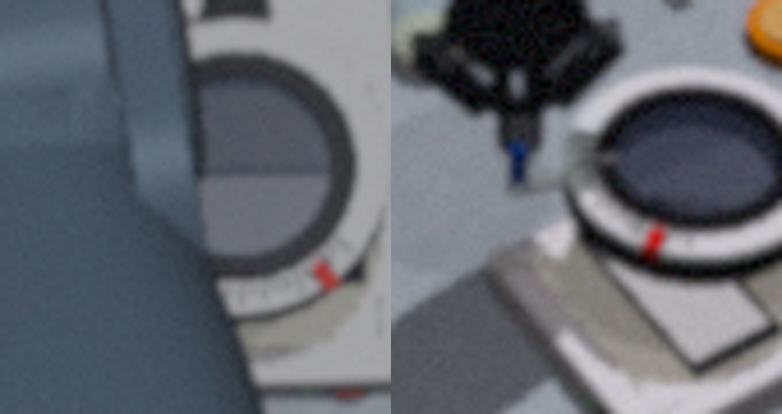

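```bash
for i in 1 2 3; do python3 -m creep '[[[0,0,-3],[-5.8,-0.7,0],255],[[0,0,-3],[-5.8,-0.7,0],255],[[0,0,-3],[-5.8,-0.7,0],255],[[0,0,-3],[-5.8,-0.7,0],255],[[0,0,-3],[-5.8,-0.7,0],255]]' | grep -E 'pos|contact'; python3 -c "
from h import *
import sys
delta(-27+15*$i,0,.156)"; done
python3 - <<'E'
from h import *
st()
a=get_image("top")[110:200,205:290];b=get_image("side")[140:205,250:310]
im=np.hstack([cv2.resize(a,(391,414),interpolation=cv2.INTER_CUBIC),cv2.resize(b,(384,414),interpolation=cv2.INTER_CUBIC)])
cv2.imwrite("pics/n3.png",im[:,:,::-1])
E
```

```text
position: [0.5262, 0.0499, 0.3297]
contact_force: [0.2, 1.6, -0.1]
turn [-0.01 -0.04 -0.1 ] shift mm [-0.4 -0.2  0.7]
position: [0.5197, 0.0214, 0.3297]
contact_force: [1.2, 2.1, 0.6]
turn [ 0.   -0.03 -0.11] shift mm [-0.2 -0.4  0.7]
position: [0.5209, -0.0077, 0.3297]
contact_force: [0.3, 3.4, -0.4]
turn [ 0.03 -0.03 -0.1 ] shift mm [ 0.1 -0.7  0.7]
6.55 [ 0.5209 -0.0077  0.3297] [ 1.7997e+02 -3.0000e-02  1.0790e+02] [ 0.29  3.39 -0.42] -7.488729053586964e-05
```

View pics/n3.png

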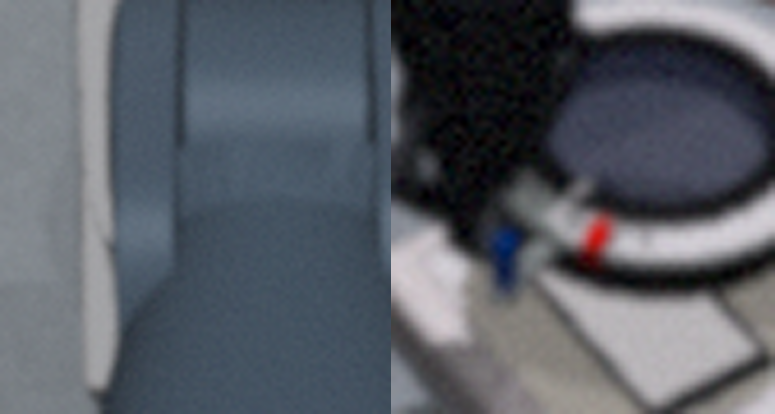

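Run:
```python
from h import *
f=lambda x,y:(250+(x-391+.5)/6.4-.5,140+(y+.5)/6.369-.5)
c=np.array([.6292,.0108])
for k,p,z in(("idx",(573,204),.163),("idxin",(590,182),.163),("flag",(604,217),.163),("flago",(592,258),.164),("knob",(505,258),.1635)):
    w=P("side",f(*p),z);print(k,w.round(4),ang(w[:2],c).round(1),np.hypot(*(w[:2]-c)).round(4))
# red centroids vs start
b0=cv2.imread("pics/side0.png")[:,:,::-1].astype(int)[160:190,270:300];b=get_image("side").astype(int)[160:190,270:300]
t0=cv2.imread("pics/top0.png")[:,:,::-1].astype(int)[150:190,260:290]
def cen(x,o):
    w=np.clip(x[...,0]-np.maximum(x[...,1],x[...,2])-30,0,None);y,xx=np.mgrid[:w.shape[0],:w.shape[1]];return (w*xx).sum()/w.sum()+o[0],(w*y).sum()/w.sum()+o[1]
for n,x,o in(("side",b0,(270,160)),("side",b,(270,160)),("top",t0,(260,150))):
    q=cen(x,o);w=P(n,q,.1635);cc=np.array([.6284,.0117] if n=="side" else [.6299,.0098]);print(n,q,w.round(4),ang(w[:2],cc),np.hypot(*(w[:2]-cc)))
```

```text
idx [ 0.5672 -0.0117  0.163 ] 19.9 0.066
idxin [ 0.5807 -0.005   0.163 ] 18.0 0.051
flag [ 0.5739 -0.025   0.163 ] 33.0 0.0659
flago [ 0.5558 -0.0422  0.164 ] 35.8 0.0905
knob [ 0.5257 -0.0222  0.1635] 17.7 0.1086
side (np.float64(281.7277419354839), np.float64(176.8051612903226)) [ 0.5645 -0.0332  0.1635] 35.08796015502695 0.07811206488523968
side (np.float64(281.73398169336383), np.float64(176.7883295194508)) [ 0.5645 -0.0332  0.1635] 35.083971772191745 0.07804844697842164
top (np.float64(275.27383592017736), np.float64(169.529933481153)) [ 0.5673 -0.0346  0.1635] 35.33967062299155 0.07673776545021443
```

```bash
python3 -m creep '[[[0,0,-3],[-5.8,-0.9,0],255],[[0,0,-3],[-5.8,-0.9,0],255],[[0,0,-3],[-5.8,-0.9,0],255],[[0,0,-3],[-5.8,-0.9,0],255],[[0,0,-2],[-3.8,-0.5,0],255]]'|grep -E 'pos|contact'; python3 -c "
from h import *
delta(32,0,.156)"
python3 -m creep '[[[0,0,0],[6,0,0],255],[[0,0,0],[10,0,0],255],[[0,0,0],[0,0,-30],255],[[0,0,0],[0,0,-30],255],[[0,0,0],[50,0,0],255]]'|grep -E 'pos|contact'
python3 -m creep '[[[0,0,0],[50,0,0],255],[[0,0,0],[50,0,0],255],[[0,0,0],[50,0,0],255],[[0,0,0],[40,0,0],255],[[0,0,0],[0,0,0],255]]'|grep -E 'pos|contact'
python3 - <<'E'
from h import *
a=get_image("top");b=get_image("side");np.savez("n4.npz",a=a,b=b)
a=a[125:185,235:295];b=b[145:205,260:320]
im=np.hstack([cv2.resize(x,(400,400),interpolation=cv2.INTER_CUBIC) for x in(a,b)])
cv2.imwrite("pics/n4.png",im[:,:,::-1])
E
```

```text
position: [0.5276, -0.0339, 0.3297]
contact_force: [0.9, 3.6, 0.8]
turn [ 0.01 -0.04 -0.18] shift mm [-0.1  0.1  0.7]
position: [0.4937, 0.0218, 0.3916]
contact_force: [-0.0, 1.9, -1.5]
position: [0.3906, 0.1852, 0.3899]
contact_force: [0.5, 0.4, -0.8]
```

View pics/n4.png

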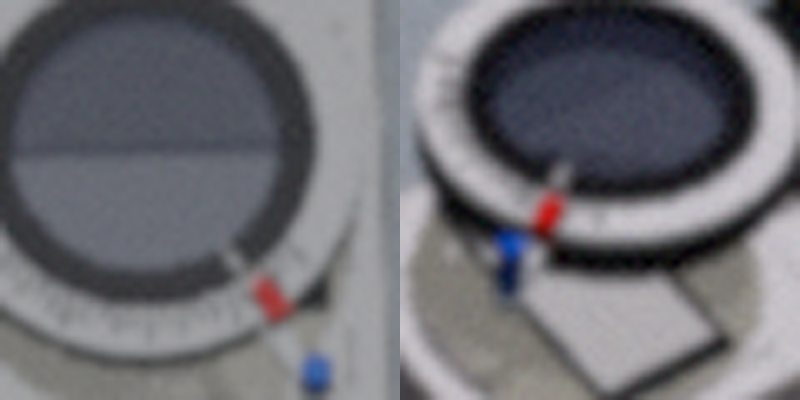

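```bash
cat >> h.py <<'E'
def polar(n,im,c):
    C_=get_calibration(n);K=np.array([[C_["fx"],0,C_["cx"]],[0,C_["fy"],C_["cy"]],[0,0,1]]);Ei=np.linalg.inv(C_["extrinsics"])
    A=np.arange(20,50,.25)
    def samp(r,z):
        a,rr=np.meshgrid(np.radians(A),r);p=np.stack([c[0]-rr*np.cos(a),c[1]-rr*np.sin(a),0*a+z],-1).reshape(-1,3)
        u=cv2.projectPoints(p,cv2.Rodrigues(Ei[:3,:3])[0],Ei[:3,3],K,np.array(C_["D"]))[0].reshape(a.shape+(2,)).astype(np.float32)
        return cv2.remap(im.astype(np.float32),u[...,0],u[...,1],cv2.INTER_CUBIC).mean(0)
    i=samp(np.arange(.051,.060,.001),.163).mean(1);f=samp(np.arange(.070,.083,.001),.164);f=f[:,0]-f[:,1:].max(1)
    k=samp(np.arange(.106,.114,.001),.1775);k=k[:,2]-k[:,0]
    out=[]
    for v in(i,f,k):
        w=np.clip(v-(v.max()+np.median(v))/2,0,None);out.append(round((w*A).sum()/w.sum(),2))
    print(n,'index,flag,knob',out)
E
python3 - <<'E'
from h import *
d=np.load("n4.npz")
for dx in(-.001,0,.001):
  for dy in(-.001,0,.001):
    if dx*dy==0:
      print(dx,dy);polar("top",d["a"],(.6299+dx,.0098+dy));polar("side",d["b"],(.6284+dx,.0117+dy))
E
```

```text
-0.001 0
top index,flag,knob [np.float64(33.64), np.float64(35.73), np.float64(32.96)]
side index,flag,knob [np.float64(32.83), np.float64(35.54), np.float64(33.18)]
0 -0.001
top index,flag,knob [np.float64(32.19), np.float64(34.68), np.float64(32.26)]
side index,flag,knob [np.float64(31.37), np.float64(34.49), np.float64(32.42)]
0 0
top index,flag,knob [np.float64(33.04), np.float64(35.3), np.float64(32.74)]
side index,flag,knob [np.float64(32.21), np.float64(35.08), np.float64(32.8)]
0 0.001
top index,flag,knob [np.float64(33.87), np.float64(35.93), np.float64(33.21)]
side index,flag,knob [np.float64(33.05), np.float64(35.67), np.float64(33.18)]
0.001 0
top index,flag,knob [np.float64(32.44), np.float64(34.89), np.float64(32.52)]
side index,flag,knob [np.float64(31.6), np.float64(34.62), np.float64(32.44)]
```

```bash
python3 -m creep '[[[0,0,0],[-50,0,0],255],[[0,0,0],[-50,0,0],255],[[0,0,0],[-50,0,0],255],[[0,0,0],[-50,0,0],255],[[0,0,0],[-38,0,0],255]]'|grep -E 'pos|contact'
python3 -m creep '[[[0,0,0],[0,0,20],255],[[0,0,0],[0,0,20],255],[[0,0,0],[0,0,20],255],[[0,0,-2.5],[0,0,0],255],[[0,0,0],[0,0,0],255]]'|grep -E 'pos|contact'
python3 -c "
from h import *
delta(34.5,0,.156);st()"
```

```text
position: [0.5189, -0.0219, 0.3895]
contact_force: [-0.5, 1.5, -0.3]
position: [0.5181, -0.0199, 0.3294]
contact_force: [0.2, 0.3, 0.1]
turn [-0.04 -0.01 -0.29] shift mm [-21.7  -0.7   0.4]
9.925 [ 0.5181 -0.0199  0.3294] [-1.7996e+02 -1.0000e-02  1.2421e+02] [0.17 0.31 0.07] 2.7594268527006316e-05
```

```bash
python3 -m creep '[[[0,0,0],[-8,0,0],255],[[0,0,0],[-6,0,0],255],[[0,0,0],[-3,0,0],255],[[0,0,0],[-2,0,0],255],[[0,0,0],[-2,0,0],255]]'|grep -E 'pos|contact'
python3 -m creep '[[[0,0,0],[-0.6,0,0],255],[[0,0,0],[0,0,0],255]]'|grep -E 'pos|contact'
python3 -c "
from h import *
delta(34.5,0,.156);im=get_image('side');polar('side',im,(.6284,.0117))"
```

```text
position: [0.5298, -0.0361, 0.3297]
contact_force: [-2.6, 1.2, 1.0]
position: [0.5301, -0.0366, 0.3297]
contact_force: [-2.1, 0.9, 1.6]
turn [-0.02 -0.   -0.16] shift mm [-1.1 -1.3  0.7]
side index,flag,knob [np.float64(34.1), np.float64(34.93), np.float64(34.57)]
```

```bash
python3 -m creep '[[[0,0,0],[-0.6,0,0],255],[[0,0,0],[-0.5,0,0],255],[[0,0,0],[0,0,0],255]]'|grep -E 'pos|contact'
python3 -c "
from h import *
delta(34.5,0,.156);im=get_image('side');polar('side',im,(.6284,.0117))"
python3 -m creep '[[[0,0,0],[6,0,0],255],[[0,0,0],[10,0,0],255],[[0,0,0],[0,0,-30],255],[[0,0,0],[0,0,-30],255],[[0,0,0],[50,0,0],255]]'|grep -E 'pos|contact'
python3 -m creep '[[[0,0,0],[50,0,0],255],[[0,0,0],[50,0,0],255],[[0,0,0],[50,0,0],255],[[0,0,0],[40,0,0],255],[[0,0,0],[0,0,0],255]]'|grep -E 'pos|contact'
python3 - <<'E'
from h import *
a=get_image("top");b=get_image("side")
polar("top",a,(.6299,.0098));polar("side",b,(.6284,.0117))
a=a[125:185,235:295];b=b[145:205,260:320]
im=np.hstack([cv2.resize(x,(400,400),interpolation=cv2.INTER_CUBIC) for x in(a,b)])
cv2.imwrite("pics/n5.png",im[:,:,::-1])
E
```

```text
position: [0.5308, -0.0377, 0.3297]
contact_force: [-3.2, 0.5, 1.4]
turn [-0.01  0.   -0.17] shift mm [ 0.1 -1.3  0.7]
side index,flag,knob [np.float64(34.74), np.float64(34.95), np.float64(35.26)]
position: [0.4949, 0.0166, 0.3916]
contact_force: [-0.5, 0.6, -0.3]
position: [0.3848, 0.1756, 0.3899]
contact_force: [-0.2, 0.4, -0.1]
top index,flag,knob [np.float64(35.71), np.float64(35.33), np.float64(35.26)]
side index,flag,knob [np.float64(34.9), np.float64(35.05), np.float64(35.17)]
```

View pics/n5.png

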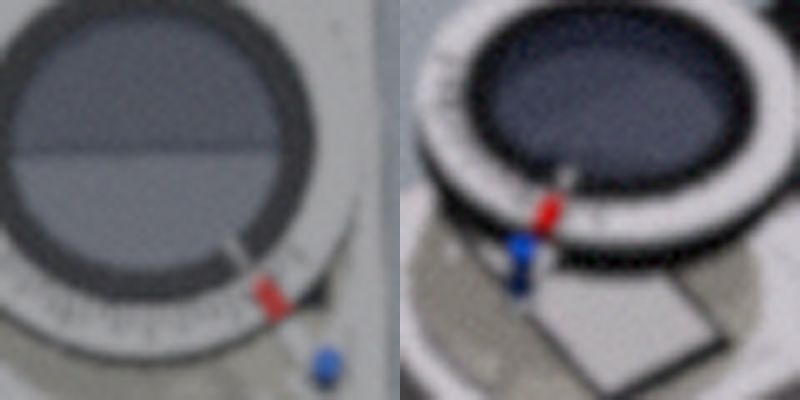

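The index line (top view 228,240 to 245,265) runs straight into the flag (258,283 to 283,312). Both cameras agree within about 0.4°, and the arm is clear.

```bash
python3 -c "
from station import *
print(job_done())"
```

```text
the job is handed in; nothing more can be done
None
```

The index line now points at the flag tip, within about 0.4° in both camera views. I pushed the knob there gently with shut fingertips, saw no sign of the flag moving, left the arm clear, and handed the job in.

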